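# Fit the keyed spacer on the stub axle

## Robot

A 6-joint arm with a two-finger parallel gripper is mounted at the origin on the work surface. World frame = base frame: x ahead of the robot, y to its left, z up, the work surface at z = 0. Lengths are in m, angles in rad, forces in N, time in s.
With the tool pointing down it reaches from about 0.275 to 0.825 m from the base axis. Payload 5.2 kg.
Tool frame: the origin (TCP) lies between the finger pads; the fingertips stand 17 mm ahead of it and the grasp point (between the pads) lies 2 mm behind it (ctrl.finger_overhang is the distance from the TCP to the fingertips, in m); x points along the fingers, y is the direction in which the jaws open and shut, and the axes are right-handed (so a half turn about x gives the same grasp; the last joint's range is limited). The gripper opens to 93 mm and grips with 3 to 60 N. Pads are 15 mm wide; open, the fingers measure 128 mm over their backs; the gripper's body (75 mm by 188 mm) begins 65 mm behind the grasp point.
Start: joints at [-1.511, 0.259, 1.535, -0, 1.348, -0.203], TCP at [0.143, -0.531, 0.236] pointing down, gripper open.
Joint ranges: [-3.14, 3.14], [-0.91, 2.08], [0.19, 2.58], [-1.22, 4.36], [0.22, 2.71], [-3.12, 3.12]. Speed limits (rad/s): [2.57, 2.57, 3.14, 3.14, 3.14, 3.14].

## Interface

Orientations are given as a 3x3 rotation matrix whose columns are the frame's x, y, z axes.
In Python, from workcell import ctrl gives the robot as it stands. The module is installed in compiled form; this text tells all that it offers.
- The arm moves only by the tool drive_tool, never from a script. Its argument "rows" is a list of rows, each a list of 7 numbers: the shift along the world's x, y, z in m, then the turn, a rotation vector about the world's x, y, z in rad, then the closure, from -1 (fully open) to 1 (shut). In form: [[tx, ty, tz, wx, wy, wz, claw], ...]. A call has 1 to 20 rows; each row is the pose to reach, as a shift and turn from the pose commanded when the call began; what a row does not reach only later rows make up. A row lasts 1/8 s, in which the tool goes at most 62.5 mm and 10.7 degrees, less where a joint would pass 70% of its speed; a pose out of reach is approached as far as the arm can. A call with a gripper value outside its range is refused whole. The fingers move at their own pace and stop on an object; "squeeze" is the grip in N (left out, the last holds). Time passes only in rows, so rows that repeat a pose let the fingers close. It gives the time, the measured TCP pose, the force and the opening at its end, in the units of the state.
- ctrl.get_state(): the state, without advancing time (a new reading comes with each control period).
- ctrl.capture(name): name is "side" or "top"; returns a dict with "img" (480x640x3 uint8, red, green, blue), "K" (3x3 intrinsics, pixels), "T" (4x4, takes a point from camera to world coordinates). Camera axes: x right, y down, z forward; pixel columns grow to the right and rows downward; lengths in m; the calibration is good to about 2 mm. A picture is of the moment at which its call begins. There is no depth.
- ctrl.sign_off(): hands the job in, once; it reports no verdict.
The state is a dict: "t": time; "q": joint angles; "qvel": joint speeds; "joint_efforts": joint torques, N m; "ee_pos": TCP position; "tcp_rot": TCP orientation; "wrist_force": force on the tool from outside, world axes, zero at the start; "torque": the same for the moment, N m; "grip_width": finger opening in m.
Only numpy, scipy, OpenCV 4.12 (cv2) and the standard library are available. Lean on these libraries where they do the work, as an engineer would, in place of code of your own. Each camera call takes 0.05 s, during which the arm holds its last target.

## Task

Pick up the aluminium spacer that has a tab inside its bore, keep it the same way up, and slide it over the upright stub axle, turning it under light pressure until its tab drops into the axle's keyway; then push it fully home on its seat and let go. Work gently: never force the spacer against the axle, and leave the other things on the bench where they are.

Things in the scene. Friction and masses are not known exactly. Their poses are not given: they have to be found in the camera images.
- spacer_center (a point): Keyed spacer: bare aluminium sleeve, 46 mm tall, standing upright, about 0.2 kg, 58 mm round outside with two vertical flats 50 mm apart (facing its +y and -y) to grip; bore 36 mm, widened 2 mm all round at the foot, with one tab inside. The point is its centre, 23 mm above the foot. z up; x points from the axis to the tab.
- spacer_tab (a point): The lower end of the spacer's tab, inner edge: 13 mm from the spacer's axis along its x and 18 mm above its foot. The tab is 9 mm wide, stands 5 mm into the bore and runs from here to the spacer's top; its lower end is slightly tapered. Same axes as the spacer.
- axle_seat (a point): Upright steel stub axle on a square flange (130 mm wide, 12 mm thick, fixed). The point is on the axle's axis at the seat, a collar of 48 mm diameter 32 mm above the bench, where the spacer's foot rests when fully home (spacer's centre then 23 mm above this point). Axes are the flange's: z up, x and y along the plate's edges; they do not show the keyway's exact direction.
- axle_shoulder (a point): On the axle's axis at the shoulder: top of the 34 mm journal, 36 mm above the seat, edge chamfered (1.5 mm wide, 3 mm deep). The journal guides the bore before the tab meets the shoulder; with the tab resting on it the spacer's centre is 5 mm above this point, and 18 mm of travel remain once the tab drops in the keyway. Axes are the flange's.
- axle_nose (a point): Tip of the axle's thin nose (22 mm diameter, 20 mm above the shoulder). One keyway, 10.6 mm wide and 6 mm deep, runs down the whole journal and is open at the shoulder. Its direction from the axis lies anywhere from 0.3 to 1.7 rad counter-clockwise (seen from above) of the flange's -x, on the side towards the robot; find it by sight or feel. The axle does not turn. Axes are the flange's.
- sleeve_center (a point): Bystander: a plain round steel sleeve, 68 mm outside, 54 mm bore, 36 mm tall, no tab and no flats. The point is its centre. Leave it alone.
- bearing_center (a point): Bystander: a ball bearing lying flat, 62 mm outside diameter, 20 mm tall. The point is its centre. Leave it alone.
- tin_center (a point): Bystander: a closed grey tin, 80 mm diameter, 110 mm tall. The point is its centre. Leave it alone.
- hammer_grip (a point): Bystander: a hammer lying on the bench; the point is on its handle. Leave it alone.
- wrench_grip (a point): Bystander: a wrench lying on the bench; the point is on its handle. Leave it alone.
There are look-alikes about, which are no part of the job. Leave any blue or yellow look-alike of the part that bears spacer_center alone.

How it is judged:
By the outcome, as a careful person would: the job done as asked, in the order asked, and still so for the second after the job is handed in, with the robot touching nothing.
It also fails if it takes over 67 s, if anything falls off the work surface, if the arm or the gripper's body presses on something with over 40 N, if the wrist force passes 120 N, or if a joint passes its speed limit or range.

## Working session

There is one attempt and no reset: what is moved stays moved. The work goes in short steps, Python scripts to look and compute and a tool call to move; the robot and the scene stay as the last step left them, time stands still between calls to the robot, and variables do not carry over. Pictures are saved under pics/ and viewed, and the job is handed in when it is done.

Besides the shell and the picture viewer there is one more tool, called after ">>>" in YAML: its name, and indented under it one key for each argument. drive_tool: Moves the arm, as the interface text tells. Its arguments: {"type":"object","properties":{"rows":{"type":"array"},"squeeze":{"type":"number"}},"required":["rows"]}

```bash
mkdir -p pics; cat > h.py <<'E'
import numpy as np, cv2
from workcell import ctrl
def cap(n,save=None):
    c=ctrl.capture(n)
    if save: cv2.imwrite('pics/'+save,c['img'][:,:,::-1])
    return c
def ray(c,u,v,z):
    d=c['T'][:3,:3]@np.linalg.inv(c['K'])@np.array([u,v,1.]);o=c['T'][:3,3]
    return o+d*(z-o[2])/d[2]
def proj(c,p):
    q=np.linalg.inv(c['T'])@np.append(p,1);q=c['K']@q[:3];return q[:2]/q[2]
def crop(c,u0,v0,u1,v1,s,name):
    im=c['img'][v0:v1,u0:u1,::-1]
    cv2.imwrite('pics/'+name,cv2.resize(im,None,fx=s,fy=s,interpolation=cv2.INTER_CUBIC))
E
python3 - <<'E'
from h import *
import pickle
np.set_printoptions(precision=4,suppress=True)
for n in('top','side'):
    c=cap(n,n+'0.png');pickle.dump(c,open(n+'0.pkl','wb'));print(c['K'],c['T'])
s=ctrl.get_state();print(s)
E
```

```text
[[449.5195   0.     321.2033]
 [  0.     449.5195 238.6663]
 [  0.       0.       1.    ]] [[-0.0728 -0.9719  0.2237  0.3228]
 [-0.9973  0.0724 -0.0097  0.0237]
 [-0.0068 -0.2238 -0.9746  1.1925]
 [ 0.      0.      0.      1.    ]]
[[490.6063   0.     325.9077]
 [  0.     490.6063 239.3855]
 [  0.       0.       1.    ]] [[-0.8666 -0.2725  0.4181  0.122 ]
 [-0.4989  0.4925 -0.7131  0.7392]
 [-0.0116 -0.8265 -0.5628  0.6648]
 [ 0.      0.      0.      1.    ]]
{'t': 0.1, 'q': array([-1.5108,  0.2593,  1.5359, -0.    ,  1.348 , -0.2028]), 'qvel': array([ 0.0005, -0.0005, -0.0036, -0.    ,  0.0022, -0.0017]), 'joint_efforts': array([  0.0024, -43.8211, -28.4642,   0.072 ,   0.0362,  -0.    ]), 'ee_pos': array([ 0.1429, -0.5306,  0.2349]), 'tcp_rot': array([[-0.0001,  0.2598, -0.9657],
       [ 0.0016, -0.9657, -0.2598],
       [-1.    , -0.0016, -0.0003]]), 'wrist_force': array([-0.8429,  0.222 ,  0.8711]), 'torque': array([-0.0482,  0.0151,  0.0621]), 'grip_width': 0.0930412608630687}
```

View pics/top0.png

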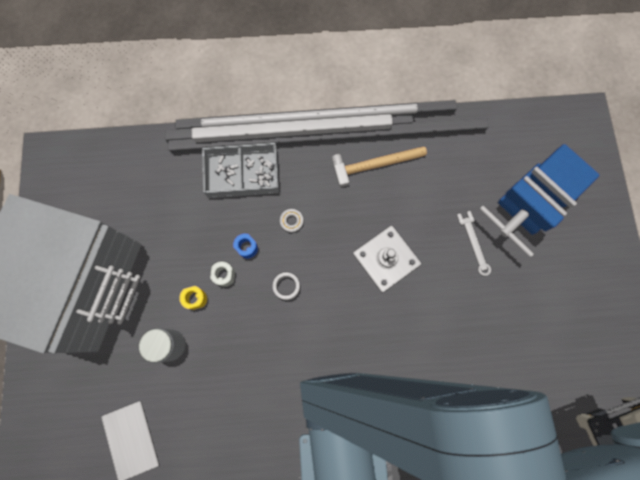

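View pics/side0.png

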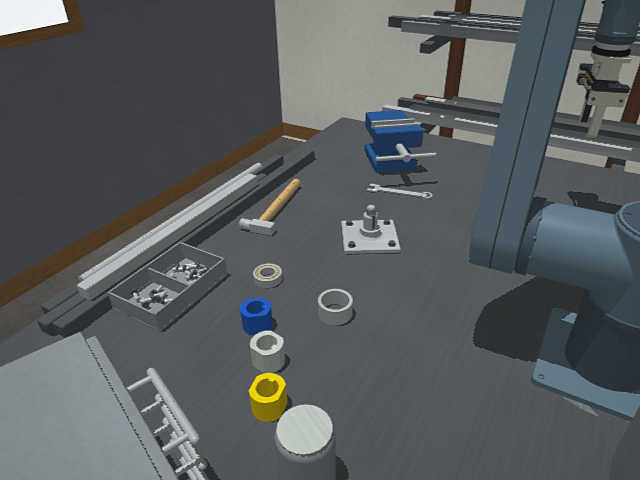

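Candidates in the top view are the bare aluminium ring with flats at (222,273), the blue one at (245,246), the yellow one at (193,297), the plain sleeve at (286,286) and the bearing at (291,220). The bare aluminium ring with a tab at (222,273) fits the description. I'll confirm it in an enlarged crop.

```bash
python3 - <<'E'
from h import *
import pickle
t=pickle.load(open('top0.pkl','rb'));s=pickle.load(open('side0.pkl','rb'))
def cr(c,u,v,r,sz=400): 
    return cv2.resize(c['img'][v-r:v+r,u-r:u+r,::-1],(sz,sz),interpolation=cv2.INTER_CUBIC)
a=np.hstack([cr(t,222,273,20),cr(s,267,351,30)])
cv2.imwrite('pics/sp.png',a)
b=np.hstack([cr(t,388,258,40),cr(s,371,230,36)])
cv2.imwrite('pics/ax.png',b)
E
```

```text
(no output)
```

View pics/sp.png

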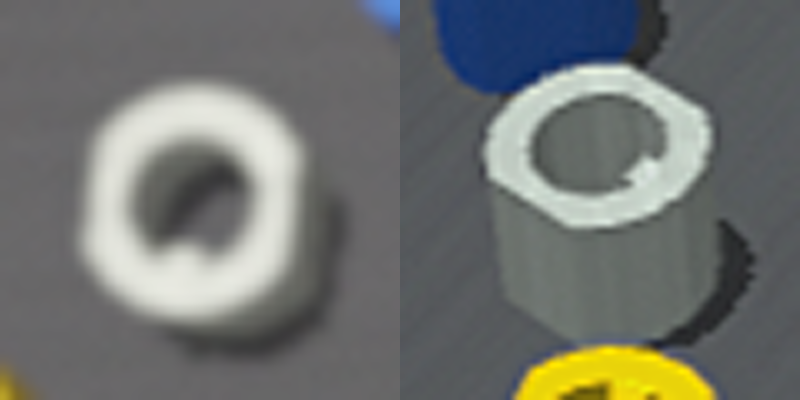

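View pics/ax.png

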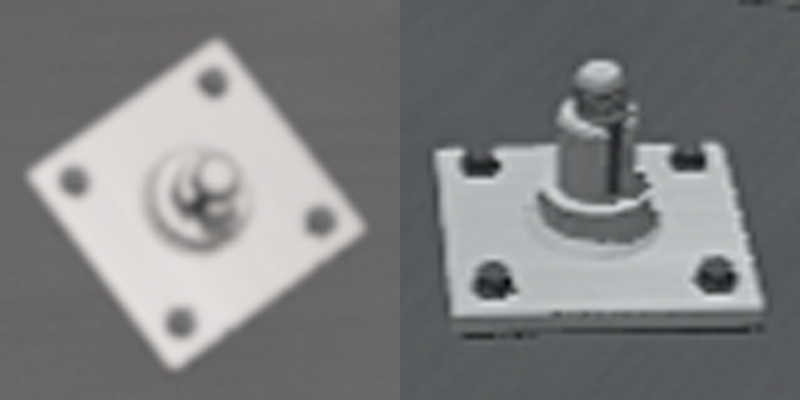

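The crop confirms it: bare aluminium, two flats facing left and right in the top view, and a tab at the bottom of the bore (toward the robot). In the side view the keyway shows as a dark groove in the right half of the journal, at about (373,222).

```bash
cat > m.py <<'E'
from h import *
def topface(c,box,z,th,name=None):
    u0,v0,u1,v1=box
    g=c['img'][v0:v1,u0:u1].astype(int)
    S=6
    g=cv2.resize(g.min(2).astype(np.uint8),None,fx=S,fy=S,interpolation=cv2.INTER_CUBIC)
    m=(g>th).astype(np.uint8)
    cs,h=cv2.findContours(m,cv2.RETR_CCOMP,cv2.CHAIN_APPROX_NONE)
    i=max(range(len(cs)),key=lambda k:cv2.contourArea(cs[k]) if h[0][k][3]<0 else -1)
    px=lambda cc:np.array([ray(c,u0+(p[0]+.5)/S-.5,v0+(p[1]+.5)/S-.5,z)[:2] for p in cc[:,0]])
    out=px(cs[i])
    holes=[px(cs[k]) for k in range(len(cs)) if h[0][k][3]==i and cv2.contourArea(cs[k])>S*S*8]
    return out,holes
E
python3 - <<'E'
from m import *
import pickle
np.set_printoptions(precision=4,suppress=True)
t=pickle.load(open('top0.pkl','rb'));s=pickle.load(open('side0.pkl','rb'))
for n,c,b in(('top',t,(205,256,240,292)),('side',s,(243,326,292,365))):
  for th in (140,165,190):
    o,h=topface(c,b,.046,th)
    (cx,cy),r=cv2.minEnclosingCircle((o*1000).astype(np.float32))
    M=cv2.moments((o*1e4).astype(np.float32).reshape(-1,1,2)); cen=np.array([M['m10'],M['m01']])/M['m00']/1e4
    a=cv2.minAreaRect((o*1000).astype(np.float32))
    print(n,th,'circ',cx,cy,r,'cent',cen,'rect',a)
    for hh in h:
        M=cv2.moments((hh*1e4).astype(np.float32).reshape(-1,1,2));hc=np.array([M['m10'],M['m01']])/M['m00']/1e4
        d=np.linalg.norm(hh-cen,axis=1); ang=np.arctan2(*(hh-cen).T[::-1])
        k=d<np.percentile(d,12)
        z=(hh-cen)[k].mean(0)
        print('  hole',hc,'area-r',np.sqrt(cv2.contourArea((hh*1e4).astype(np.float32))/np.pi)/10,'tabdir',np.arctan2(z[1],z[0]),d.min(),d.max())
# flange corners / holes
g=t['img'].min(2)
for th in(150,180):
    m=(g>th).astype(np.uint8);m[:200]=0;m[320:]=0;m[:,:340]=0;m[:,430:]=0
    cs,_=cv2.findContours(m,cv2.RETR_EXTERNAL,cv2.CHAIN_APPROX_NONE)
    k=max(cs,key=cv2.contourArea)
    w=np.array([ray(t,*p,.012)[:2] for p in k[:,0]])*1000
    print('flange',cv2.minAreaRect(w.astype(np.float32)))
g=s['img'].min(2)
E
```

```text
top 140 circ 515.8079833984375 276.97137451171875 31.12602424621582 cent [0.5158 0.2771] rect ((515.8734130859375, 277.1505126953125), (55.22834396362305, 61.37405014038086), 81.93487548828125)
  hole [0.5166 0.2769] area-r 15.101592605159237 tabdir 3.022815044056318 0.01122223766162701 0.016361527462034196
top 165 circ 515.7183837890625 276.97015380859375 29.812950134277344 cent [0.5158 0.277 ] rect ((515.8947143554688, 276.99310302734375), (52.637142181396484, 59.25664520263672), 81.8841781616211)
  hole [0.5165 0.277 ] area-r 16.43462889091811 tabdir 2.9961161536311733 0.012035032680639582 0.01734263402471253
top 190 circ 515.6415405273438 277.00811767578125 28.4071102142334 cent [0.5157 0.277 ] rect ((515.5819091796875, 277.1378479003906), (49.80809783935547, 56.58580017089844), 82.27751159667969)
  hole [0.5164 0.2769] area-r 17.930937990853387 tabdir 2.9755393746073686 0.013698678659321848 0.018844640148084305
side 140 circ 515.0388793945312 276.5520324707031 29.08201789855957 cent [0.515  0.2764] rect ((514.86572265625, 276.3313293457031), (50.803192138671875, 57.8535575866699
[... 270 characters left out ...]
(49.80051803588867, 56.66736602783203), 81.9869155883789)
  hole [0.5158 0.2762] area-r 18.08919412459727 tabdir 3.0454372054857504 0.01325756404438413 0.019295581562940253
side 190 circ 514.9098510742188 276.2064514160156 27.99273109436035 cent [0.515  0.2764] rect ((514.9287109375, 276.33026123046875), (48.71912384033203, 55.662940979003906), 82.54185485839844)
  hole [0.5157 0.2763] area-r 19.057696811664865 tabdir -3.1104343453007055 0.0140529858319077 0.022114864046491153
flange ((528.5860595703125, -158.33767700195312), (131.01673889160156, 131.09043884277344), 31.215618133544922)
flange ((528.27880859375, -158.2360076904297), (127.67755126953125, 127.40969848632812), 31.1351375579834)
```

```bash
python3 - <<'E'
from h import *
import pickle
np.set_printoptions(precision=3,suppress=True)
t=pickle.load(open('top0.pkl','rb'));s=pickle.load(open('side0.pkl','rb'))
for c in (t,s): print(*[proj(c,[.5285,-.1583,z]) for z in(.012,.032,.068,.088)])
g=s['img'].min(2)
for v in range(208,232,2): print(v,g[v,358:386])
a=cv2.resize(s['img'][198:248,342:402,::-1],None,fx=12,fy=12,interpolation=cv2.INTER_NEAREST)
cv2.imwrite('pics/key.png',a)
a=cv2.resize(t['img'][240:276,368:408,::-1],None,fx=15,fy=15,interpolation=cv2.INTER_CUBIC)
cv2.imwrite('pics/keyt.png',a)
E
```

```text
[386.693 257.858] [387.725 256.468] [389.67  253.847] [390.803 252.321]
[368.875 233.864] [369.192 226.856] [369.778 213.894] [370.113 206.494]
208 [ 85  85  86  85  85  85  84  84 105 127 135 148 159 163 151 127 110  93
  85  87  87  85  85  85  86  87  88  85]
210 [ 88  86  87  85  84  85  84  79  64  65  83  99 106 103  99  81  65  69
  81  86  84  86  88  88  88  85  85  85]
212 [ 85  87  87  87  83  79 126 167 121  63  69  80  78  78  87  68  68  76
 109 102  83  87  88  87  86  85  86  86]
214 [ 88  87  89  85  83 113 177 201 147  80  76  74  72  74  65  86  98  90
  94  97  91  86  84  85  86  89  88  88]
216 [ 88  87  87  86  83 109 137 153 172 193 186 133 102  87  67  51  43 107
 132 109  85  84  85  87  90  88  87  88]
218 [ 85  86  87  85  81  96 102  99 101 122 134 142 122 141 111  40  49  96
 101  85  81  82  84  83  80  81  85  87]
220 [142 159 169 173 178 136  99  95  98 104  97  97 100 104  75  41  51  92
  93 143 188 197 195 197 202 181 121  84]
222 [183 183 185 187 178 131  98 101 103 103 102  98 100 104  74  42  62  85
  83 137 179 184 181 184 174 116  47  38]
224 [184 183 182 188 180 132  97 102 103 103 102 100 101  94  64  44  60  94
  92 168 195 184 181 180 182 169 112  72]
226 [182 183 187 191 181 132  95  99 104 102 102 100 101  95  64  39  70  97
  94  88  82 157 189 186 185 185 186 186]
228 [183 168 142 176 203 177 124  95  98 100 100  98  99  91  64  43  68  85
  88  85  94 168 193 183 183 179 181 181]
230 [178 154 101  84 125 178 199 200 187 149 129 116 106 106 103 100 177 207
 207 186 122  86 161 188 185 184 184 184]
```

View pics/key.png

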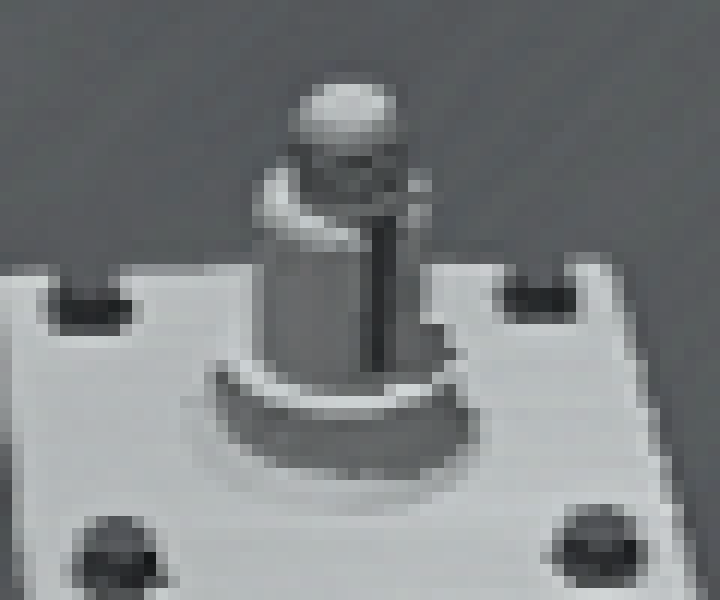

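View pics/keyt.png

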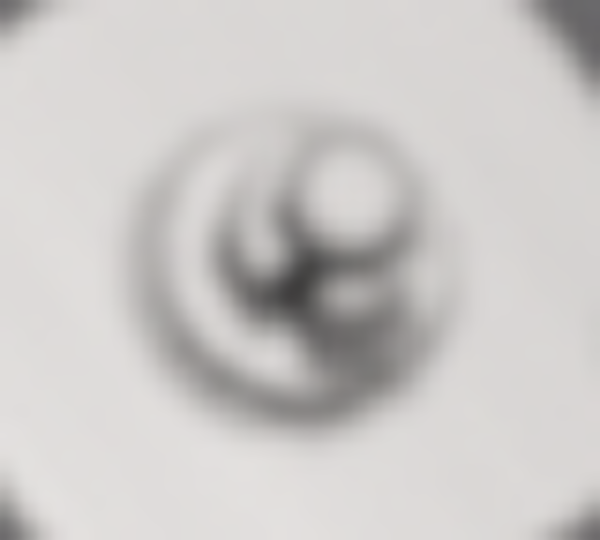

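```bash
python3 - <<'E'
from h import *
import pickle
np.set_printoptions(precision=4,suppress=True)
t=pickle.load(open('top0.pkl','rb'));s=pickle.load(open('side0.pkl','rb'))
# flange in side
g=s['img'].min(2);m=((g>140)).astype(np.uint8);m[:205]=0;m[262:]=0;m[:,:335]=0;m[:,408:]=0
cs,_=cv2.findContours(m,cv2.RETR_EXTERNAL,cv2.CHAIN_APPROX_NONE);k=max(cs,key=cv2.contourArea)
w=np.array([ray(s,*p,.012)[:2] for p in k[:,0]])
pk=k[:,0]; print(pk[:,0].min(),pk[:,0].max(),pk[:,1].min(),pk[:,1].max())
w=w[pk[:,1]>221]; print('side rect',cv2.minAreaRect((w*1000).astype(np.float32)))
# bolt holes on flange top, top view
g=t['img'].min(2)
S=6;im=cv2.resize(g[222:296,350:426],None,fx=S,fy=S,interpolation=cv2.INTER_CUBIC)
for name,c,(u0,v0,u1,v1) in(('top',t,(350,222,426,296)),('side',s,(335,215,406,258))):
    g=c['img'].min(2);im=cv2.resize(g[v0:v1,u0:u1],None,fx=S,fy=S,interpolation=cv2.INTER_CUBIC)
    cs,h=cv2.findContours((im>135).astype(np.uint8),cv2.RETR_CCOMP,cv2.CHAIN_APPROX_NONE)
    for i,k in enumerate(cs):
        if h[0][i][3]>=0 and cv2.contourArea(k)>60:
            M=cv2.moments(k);u=u0+M['m10']/M['m00']/S-.4;v=v0+M['m01']/M['m00']/S-.4
            print(name,u,v,ray(c,u,v,.012)[:2],cv2.contourArea(k))
# nose top blob
print('nose side (371,207)', ray(s,371,206.8,.088)[:2],'top (390.9,252.6)',ray(t,390.8,252.8,.088)[:2])
for n,u,v in(('blue',245,246),('yellow',193,297)): print(n,ray(t,u,v,.046))
E
```

```text
341 399 220 250
side rect ((525.1878662109375, -154.8889923095703), (129.98233032226562, 122.0296630859375), 31.529491424560547)
top 383.6064220990587 282.2938946071963 [ 0.4641 -0.1433] 631.5
top 411.54382929642446 261.96905036524413 [ 0.5126 -0.223 ] 722.5
top 389.0909193134322 260.4715019200985 [ 0.521  -0.1639] 2618.5
top 362.35076760698524 254.02501439263096 [ 0.5437 -0.0946] 579.0
top 390.0489075916008 234.26186347020317 [ 0.5922 -0.1741] 653.5
side 351.3299192665572 244.2702757252326 [ 0.5451 -0.0991] 1624.0
side 391.50103132295044 243.29753667119613 [ 0.4651 -0.148 ] 1594.5
side 370.64975250748995 233.6025074899049 [ 0.5253 -0.1614] 4265.0
nose side (371,207) [ 0.5261 -0.158 ] top (390.9,252.6) [ 0.5273 -0.1582]
blue [0.5812 0.2121 0.046 ]
yellow [0.4583 0.3489 0.046 ]
```

>>> drive_tool:
  rows:
    - [0.06, 0.13, 0.02, 0, 0, 0.18, 0.3]
    - [0.12, 0.26, 0.02, 0, 0, 0.36, 0.3]
    - [0.18, 0.38, 0.02, 0, 0, 0.54, 0.3]
    - [0.22, 0.48, 0.02, 0, 0, 0.72, 0.3]
    - [0.26, 0.57, 0.02, 0, 0, 0.9, 0.3]
    - [0.3, 0.65, 0.02, 0, 0, 1.08, 0.3]
    - [0.34, 0.73, 0.02, 0, 0, 1.26, 0.3]
    - [0.372, 0.807, 0.0, 0, 0, 1.44, 0.3]
    - [0.372, 0.807, 0.0, 0, 0, 1.62, 0.3]
    - [0.372, 0.807, 0.0, 0, 0, 1.8, 0.3]
    - [0.372, 0.807, 0.0, 0, 0, 1.98, 0.3]
    - [0.372, 0.807, 0.0, 0, 0, 2.16, 0.3]
    - [0.372, 0.807, 0, 0, 0, 2.34, 0.3]
    - [0.372, 0.807, 0, 0, 0, 2.52, 0.3]
    - [0.372, 0.807, 0, 0, 0, 2.7, 0.3]
    - [0.372, 0.807, 0, 0, 0, 2.74, 0.3]
    - [0.372, 0.807, 0, 0, 0, 2.74, 0.3]
  squeeze: 25

```text
t: 2.22
ee_pos: [0.5145, 0.2761, 0.2349]
tcp_rot: [[-0.001, 0.138, 0.99], [-0.001, 0.99, -0.138], [-1.0, -0.001, -0.001]]
wrist_force: [1.0, -1.0, -0.0]
grip_width: 0.0322
```

>>> drive_tool:
  rows:
    - [0.0005, 0.0005, 0, 0, 0, 0, -0.5]
    - [0.0005, 0.0005, 0, 0, 0, 0, -0.5]
    - [0.0005, 0.0005, -0.04, 0, 0, 0, -0.5]
    - [0.0005, 0.0005, -0.08, 0, 0, 0, -0.5]
    - [0.0005, 0.0005, -0.12, 0, 0, 0, -0.5]
    - [0.0005, 0.0005, -0.15, 0, 0, 0, -0.5]

```text
t: 2.98
ee_pos: [0.5149, 0.2759, 0.0842]
tcp_rot: [[-0.001, 0.139, 0.99], [-0.0, 0.99, -0.139], [-1.0, -0.0, -0.001]]
wrist_force: [0.7, -0.1, 0.1]
grip_width: 0.0699
```

```bash
python3 - <<'E'
from h import *
c=cap('side');crop(c,200,250,340,390,4,'d1.png')
print(ctrl.get_state()['grip_width'],ctrl.get_state()['ee_pos'])
E
```

```text
0.06984205913516366 [0.51272741 0.27510882 0.08049612]
```

View pics/d1.png

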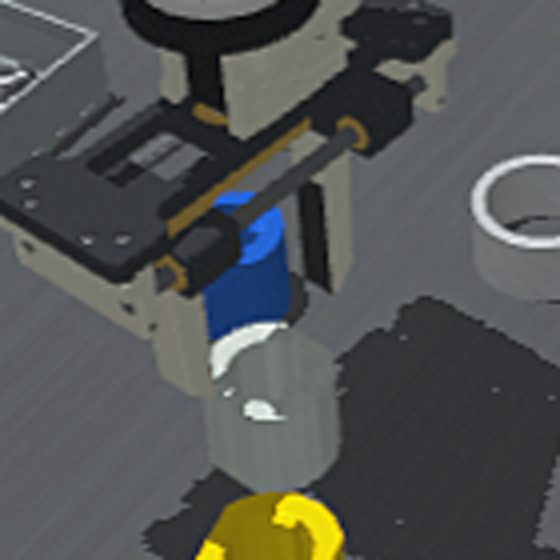

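The fingers straddle the flats, and the blue and yellow parts are clear of them. Next is the descent.

>>> drive_tool:
  rows:
    - [0, 0, -0.02, 0, 0, 0, -0.5]
    - [0, 0, -0.04, 0, 0, 0, -0.5]
    - [0, 0, -0.055, 0, 0, 0, -0.5]
    - [0, 0, -0.055, 0, 0, 0, -0.5]
    - [0, 0, -0.055, 0, 0, 0, -0.5]

```text
t: 3.65
ee_pos: [0.516, 0.2765, 0.0315]
tcp_rot: [[0.001, 0.138, 0.99], [0.0, 0.99, -0.138], [-1.0, 0.001, 0.001]]
wrist_force: [0.4, -0.2, 0.1]
grip_width: 0.0694
```

```bash
python3 - <<'E'
from h import *
c=cap('side');crop(c,200,250,340,390,4,'d2.png')
s=ctrl.get_state();print(s['grip_width'],s['ee_pos'],s['wrist_force'])
E
```

```text
0.06974050558371866 [0.51611941 0.27656849 0.03162796] [ 0.11148767 -0.22593684 -0.20452708]
```

View pics/d2.png

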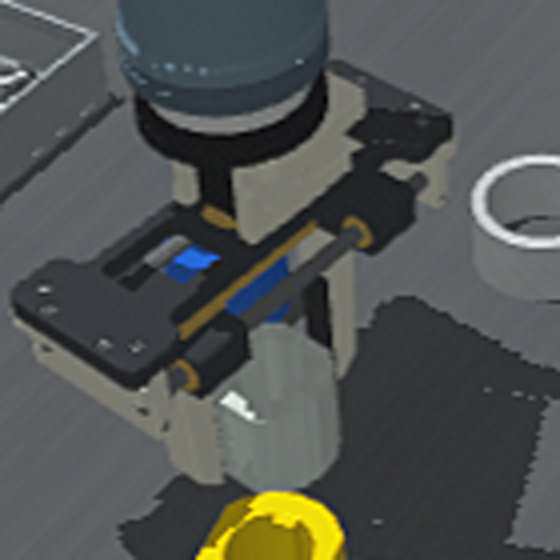

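>>> drive_tool:
  rows:
    - [0, 0, 0, 0, 0, 0, 0.0]
    - [0, 0, 0, 0, 0, 0, 0.3]
    - [0, 0, 0, 0, 0, 0, 0.3]
    - [0, 0, 0, 0, 0, 0, 0.3]
    - [0, 0, 0, 0, 0, 0, 0.3]
    - [0, 0, 0.01, 0, 0, 0, 0.3]
    - [0, 0, 0.02, 0, 0, 0, 0.3]
    - [0, 0, 0.02, 0, 0, 0, 0.3]
  squeeze: 30

```text
t: 4.7
ee_pos: [0.5161, 0.2766, 0.0517]
tcp_rot: [[0.002, 0.138, 0.99], [0.001, 0.99, -0.138], [-1.0, 0.001, 0.002]]
wrist_force: [-0.0, -0.5, -2.4]
grip_width: 0.0499
```

>>> drive_tool:
  rows:
    - [0, 0, 0.04, 0, 0, 0, 0.3]
    - [0, 0, 0.08, 0, 0, 0, 0.3]
    - [0, -0.02, 0.1, 0, 0, 0, 0.3]
    - [0, -0.06, 0.11, 0, 0, 0, 0.3]
    - [0, -0.11, 0.11, 0, 0, -0.05, 0.3]
    - [0, -0.16, 0.11, 0, 0, -0.1, 0.3]
    - [0, -0.21, 0.11, 0, 0, -0.15, 0.3]
    - [0, -0.26, 0.11, 0, 0, -0.2, 0.3]
    - [0, -0.31, 0.11, 0, 0, -0.21, 0.3]
    - [0.005, -0.36, 0.11, 0, 0, -0.21, 0.3]
    - [0.012, -0.4, 0.11, 0, 0, -0.21, 0.3]
    - [0.012, -0.425, 0.11, 0, 0, -0.21, 0.3]
    - [0.012, -0.435, 0.11, 0, 0, -0.21, 0.3]
    - [0.012, -0.435, 0.11, 0, 0, -0.21, 0.3]
    - [0.012, -0.435, 0.11, 0, 0, -0.21, 0.3]

```text
t: 6.58
ee_pos: [0.527, -0.1576, 0.1605]
tcp_rot: [[-0.001, 0.341, 0.94], [0.001, 0.94, -0.341], [-1.0, 0.0, -0.001]]
wrist_force: [-0.1, 0.5, -2.4]
grip_width: 0.0499
```

```bash
python3 - <<'E'
from h import *
c=cap('side');crop(c,300,130,450,270,4,'e1.png')
t=cap('top','e1t.png')
s=ctrl.get_state();print(s['grip_width'],s['ee_pos'],s['wrist_force'])
print(proj(c,[.5275,-.158,.115]),proj(c,[.5275,-.158,.161]),proj(c,[.5275,-.158,.088]))
E
```

```text
0.04974149062973519 [ 0.52730576 -0.1574905   0.16067706] [-0.20459671  0.44549202 -2.24407907]
[370.91579614 196.42633989] [371.74241811 178.34108748] [370.44818267 206.65702309]
```

View pics/e1.png

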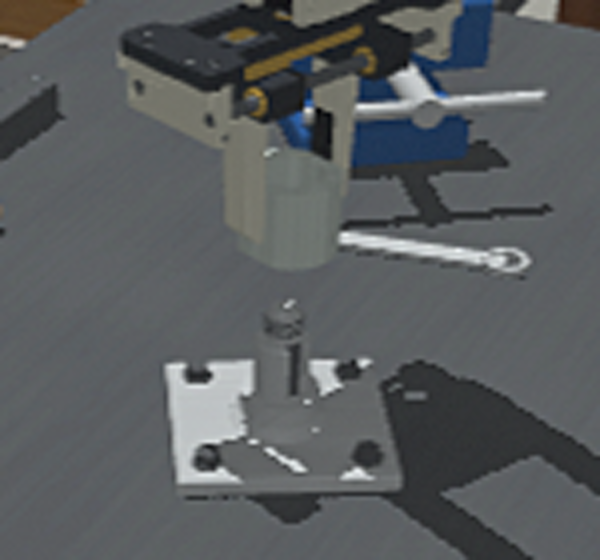

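View pics/e1t.png

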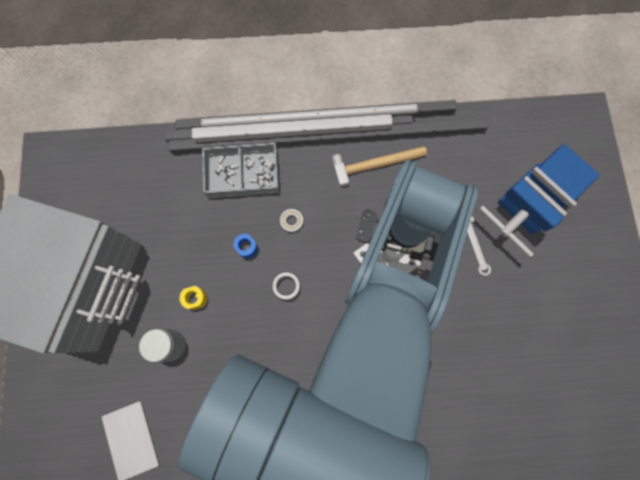

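```bash
python3 - <<'E'
from h import *
c=cap('side');crop(c,350,200,395,240,16,'e2.png')
g=c['img'].min(2)
for v in range(212,230,2): print(v,g[v,360:382])
E
```

```text
212 [92 92 90 89 93 91 62 53 69 77 76 87 91 72 73 85 90 91 91 93 93 90]
214 [ 93  92  92  93  97 100  98  91  88  81  77  78  68  92 104 100  99  94
  93  92  91  89]
216 [ 92  93  92  94  95 101 101  98  98 100 102  87  74  57  48  86 104  96
  89  90  89  90]
218 [ 91  89  89  91  93  96 100 101 107 109 114 125  89  46  54  87 100  91
  87  88  88  87]
220 [179 182 188 138  88  96 100 100 102 103 104 109  80  46  53  87  94 153
 199 207 207 208]
222 [195 198 188 133  85  94 100 102 104 104 105 111  79  45  65  90  91 145
 191 197 193 195]
224 [193 200 193 133  87  95 100 102 102 103 106  99  67  43  65 101 103  90
 121 177 194 191]
226 [197 203 195 137  87  94 101 102 102 103 106 101  68  44  74 103 100  95
  93 122 183 202]
228 [155 193 155  89  92  96 100 103 103 103 107  97  71  48  75  94  97  96
  96  90 175 146]
```

View pics/e2.png

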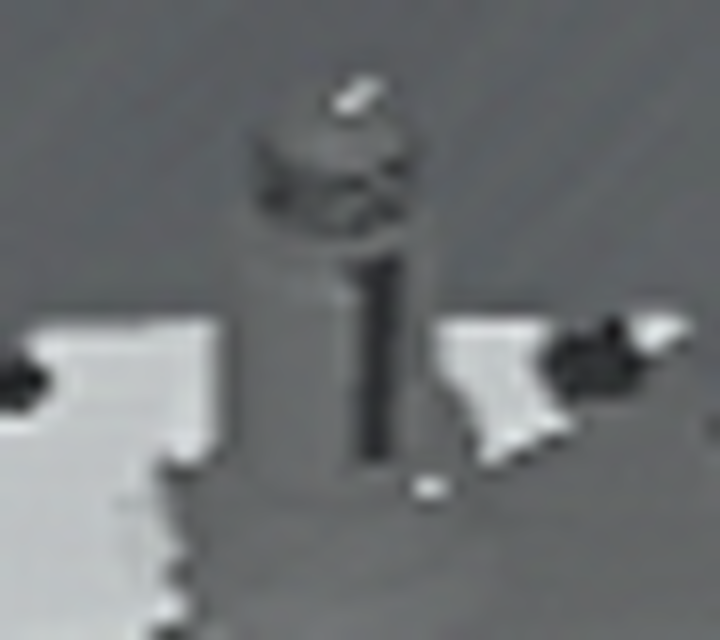

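>>> drive_tool:
  rows:
    - [0, 0, -0.01, 0, 0, -0.08, 0.3]
    - [0, 0, -0.02, 0, 0, -0.16, 0.3]
    - [0, 0, -0.03, 0, 0, -0.22, 0.3]
    - [0, 0, -0.04, 0, 0, -0.22, 0.3]
    - [0, 0, -0.05, 0, 0, -0.22, 0.3]
    - [0, 0, -0.056, 0, 0, -0.22, 0.3]
    - [0, 0, -0.056, 0, 0, -0.22, 0.3]
    - [0, 0, -0.056, 0, 0, -0.22, 0.3]

```text
t: 7.72
ee_pos: [0.5276, -0.1588, 0.1049]
tcp_rot: [[0.0, 0.538, 0.843], [-0.0, 0.843, -0.538], [-1.0, 0.0, 0.001]]
wrist_force: [-0.4, -0.6, -2.1]
grip_width: 0.0498
```

```bash
python3 - <<'E'
from h import *
c=cap('side');crop(c,335,170,410,240,10,'e3.png')
s=ctrl.get_state();print(s['grip_width'],s['ee_pos'],s['wrist_force'],s['torque'])
E
```

```text
0.05006308946374251 [ 0.52769513 -0.15881299  0.10502872] [-0.21340203  0.76969155 -2.60700067] [ 0.01549467 -0.15578563 -0.01538003]
```

View pics/e3.png

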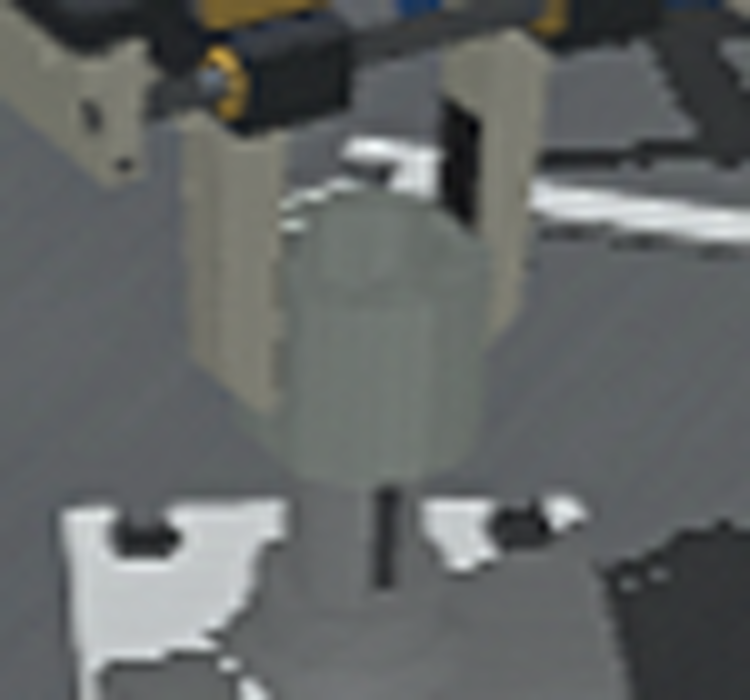

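The spacer sits over the nose within about 1 mm laterally. I'll lower it onto the journal gently.

>>> drive_tool:
  rows:
    - [0, 0, -0.003, 0, 0, 0, 0.3]
    - [0, 0, -0.006, 0, 0, 0, 0.3]
    - [0, 0, -0.009, 0, 0, 0, 0.3]
    - [0, 0, -0.012, 0, 0, 0, 0.3]
    - [0, 0, -0.012, 0, 0, 0, 0.3]

```text
t: 8.4
ee_pos: [0.5275, -0.1588, 0.0925]
tcp_rot: [[0.0, 0.539, 0.843], [-0.0, 0.843, -0.539], [-1.0, -0.0, 0.0]]
wrist_force: [0.2, -0.8, -2.6]
grip_width: 0.05
```

>>> drive_tool:
  rows:
    - [0, 0, -0.002, 0, 0, 0, 0.3]
    - [0, 0, -0.004, 0, 0, 0, 0.3]
    - [0, 0, -0.006, 0, 0, 0, 0.3]
    - [0, 0, -0.008, 0, 0, 0, 0.3]
    - [0, 0, -0.008, 0, 0, 0, 0.3]

```text
t: 9.02
ee_pos: [0.5277, -0.159, 0.0846]
tcp_rot: [[0.001, 0.539, 0.843], [-0.001, 0.843, -0.539], [-1.0, -0.0, 0.001]]
wrist_force: [2.1, -4.7, -2.7]
grip_width: 0.0495
```

>>> drive_tool:
  rows:
    - [0.0004, -0.0008, 0, 0, 0, 0, 0.3]
    - [0.0004, -0.0008, 0, 0, 0, 0, 0.3]

```text
t: 9.28
ee_pos: [0.5277, -0.1592, 0.0846]
tcp_rot: [[-0.0, 0.539, 0.842], [0.0, 0.842, -0.539], [-1.0, 0.0, -0.0]]
wrist_force: [1.8, -2.0, -3.5]
grip_width: 0.0499
```

>>> drive_tool:
  rows:
    - [0.0004, -0.0005, -0.001, 0, 0, 0, 0.3]
    - [0.0004, -0.0005, -0.002, 0, 0, 0, 0.3]
    - [0.0004, -0.0005, -0.003, 0, 0, 0, 0.3]
    - [0.0004, -0.0005, -0.0035, 0, 0, 0, 0.3]
    - [0.0004, -0.0005, -0.0035, 0, 0, 0, 0.3]

```text
t: 9.9
ee_pos: [0.5281, -0.1598, 0.081]
tcp_rot: [[-0.0, 0.539, 0.843], [0.0, 0.843, -0.539], [-1.0, 0.0, -0.0]]
wrist_force: [-1.3, 1.4, -2.2]
grip_width: 0.0496
```

>>> drive_tool:
  rows:
    - [0, 0.0002, -0.001, 0, 0, 0, 0.3]
    - [0, 0.0002, -0.002, 0, 0, 0, 0.3]
    - [0, 0.0002, -0.002, 0, 0, 0, 0.3]

```text
t: 10.28
ee_pos: [0.5281, -0.1596, 0.079]
tcp_rot: [[-0.0, 0.539, 0.843], [0.0, 0.843, -0.539], [-1.0, -0.0, -0.0]]
wrist_force: [-0.3, 0.1, -2.1]
grip_width: 0.05
```

>>> drive_tool:
  rows:
    - [0, 0, -0.001, 0, 0, 0, 0.3]
    - [0, 0, -0.002, 0, 0, 0, 0.3]
    - [0, 0, -0.003, 0, 0, 0, 0.3]
    - [0, 0, -0.003, 0, 0, 0, 0.3]

```text
t: 10.78
ee_pos: [0.5281, -0.1597, 0.076]
tcp_rot: [[-0.0, 0.539, 0.843], [0.0, 0.843, -0.539], [-1.0, -0.0, -0.0]]
wrist_force: [0.3, -0.5, -2.3]
grip_width: 0.0498
```

The tab is 5 mm below the shoulder level with no axial force, so it is in the keyway.

>>> drive_tool:
  rows:
    - [0, 0, -0.0015, 0, 0, 0, 0.3]
    - [0, 0, -0.003, 0, 0, 0, 0.3]
    - [0, 0, -0.0045, 0, 0, 0, 0.3]
    - [0, 0, -0.006, 0, 0, 0, 0.3]
    - [0, 0, -0.0075, 0, 0, 0, 0.3]
    - [0, 0, -0.009, 0, 0, 0, 0.3]
    - [0, 0, -0.009, 0, 0, 0, 0.3]

```text
t: 11.65
ee_pos: [0.5281, -0.1597, 0.067]
tcp_rot: [[-0.0, 0.539, 0.843], [0.0, 0.843, -0.539], [-1.0, -0.0, -0.0]]
wrist_force: [0.1, -0.0, -2.2]
grip_width: 0.0497
```

>>> drive_tool:
  rows:
    - [0, 0, -0.001, 0, 0, 0, 0.3]
    - [0, 0, -0.002, 0, 0, 0, 0.3]
    - [0, 0, -0.003, 0, 0, 0, 0.3]
    - [0, 0, -0.003, 0, 0, 0, 0.3]

```text
t: 12.15
ee_pos: [0.5281, -0.1597, 0.0641]
tcp_rot: [[-0.0, 0.539, 0.843], [0.0, 0.843, -0.539], [-1.0, -0.0, -0.0]]
wrist_force: [-0.2, 0.3, -2.0]
grip_width: 0.0498
```

>>> drive_tool:
  rows:
    - [0, 0, -0.0005, 0, 0, 0, 0.3]
    - [0, 0, -0.001, 0, 0, 0, 0.3]
    - [0, 0, -0.001, 0, 0, 0, 0.3]

```text
t: 12.52
ee_pos: [0.5282, -0.1597, 0.0631]
tcp_rot: [[-0.0, 0.539, 0.843], [0.0, 0.843, -0.539], [-1.0, -0.0, -0.0]]
wrist_force: [-1.0, -0.7, -2.2]
grip_width: 0.0498
```

>>> drive_tool:
  rows:
    - [0, 0, -0.0005, 0, 0, 0, 0.3]
    - [0, 0, -0.001, 0, 0, 0, 0.3]
    - [0, 0, -0.001, 0, 0, 0, 0.3]

```text
t: 12.9
ee_pos: [0.5283, -0.1597, 0.063]
tcp_rot: [[0.0, 0.539, 0.843], [-0.0, 0.843, -0.539], [-1.0, -0.0, 0.0]]
wrist_force: [-2.6, 0.6, 5.8]
grip_width: 0.05
```

```bash
python3 - <<'E'
from h import *
c=cap('side');crop(c,335,180,410,250,10,'e4.png')
s=ctrl.get_state();print(s['grip_width'],s['ee_pos'],s['wrist_force'],s['torque'])
E
```

```text
0.04985089269885488 [ 0.52824706 -0.15972628  0.06299668] [-3.14940169  1.04068616  5.49503653] [ 0.21370885  0.32511554 -0.04080088]
```

View pics/e4.png

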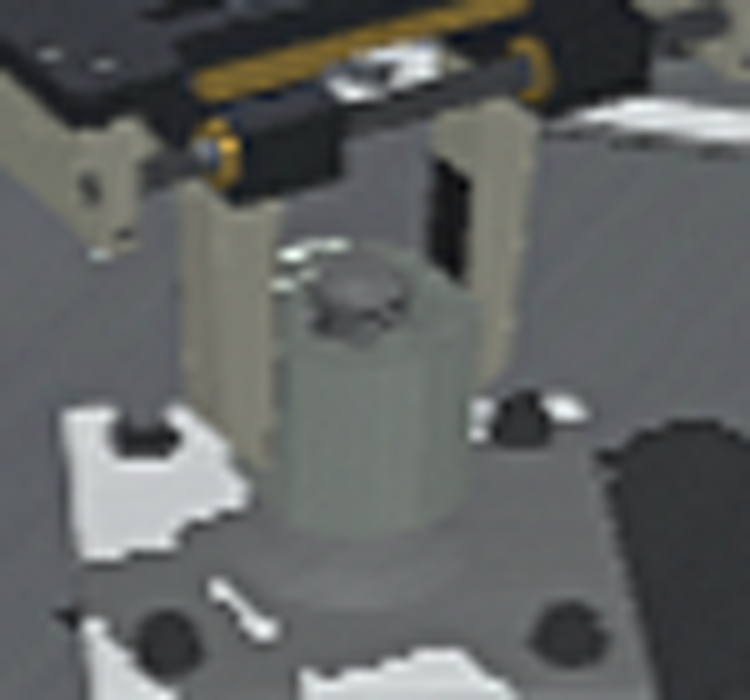

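The spacer meets the seat at the expected height with about 8 N. I'll give it one light extra push, then release and withdraw.

>>> drive_tool:
  rows:
    - [0, 0, -0.0007, 0, 0, 0, 0.3]
    - [0, 0, -0.0007, 0, 0, 0, 0.3]

```text
t: 13.2
ee_pos: [0.5283, -0.1597, 0.063]
tcp_rot: [[0.001, 0.538, 0.843], [-0.0, 0.843, -0.538], [-1.0, -0.0, 0.001]]
wrist_force: [-4.4, 1.8, 10.9]
grip_width: 0.05
```

>>> drive_tool:
  rows:
    - [0, 0, 0.0012, 0, 0, 0, 0.3]
    - [0, 0, 0.0012, 0, 0, 0, -0.2]
    - [0, 0, 0.0012, 0, 0, 0, -0.5]
    - [0, 0, 0.0012, 0, 0, 0, -0.5]
    - [0, 0, 0.0012, 0, 0, 0, -0.5]
    - [0, 0, 0.0012, 0, 0, 0, -0.5]

```text
t: 13.95
ee_pos: [0.5282, -0.1597, 0.0626]
tcp_rot: [[-0.0, 0.539, 0.843], [0.0, 0.843, -0.539], [-1.0, -0.0, -0.0]]
wrist_force: [-0.2, 0.3, 0.3]
grip_width: 0.0696
```

>>> drive_tool:
  rows:
    - [0, 0, 0.02, 0, 0, 0, -0.5]
    - [0, 0, 0.05, 0, 0, 0, -0.5]
    - [0, 0, 0.09, 0, 0, 0, -0.5]
    - [0, 0, 0.13, 0, 0, 0, -0.5]
    - [-0.02, -0.05, 0.15, 0, 0, 0, -0.5]
    - [-0.05, -0.1, 0.15, 0, 0, 0, -0.5]
    - [-0.09, -0.15, 0.15, 0, 0, 0, -0.5]
    - [-0.13, -0.2, 0.15, 0, 0, 0, -0.5]
    - [-0.18, -0.25, 0.15, 0, 0, 0, -0.5]
    - [-0.22, -0.28, 0.15, 0, 0, 0, -0.5]
    - [-0.22, -0.28, 0.15, 0, 0, 0, -0.5]

```text
t: 15.32
ee_pos: [0.3048, -0.4425, 0.2125]
tcp_rot: [[-0.001, 0.544, 0.839], [-0.001, 0.839, -0.544], [-1.0, -0.001, -0.0]]
wrist_force: [0.3, 0.0, 0.2]
grip_width: 0.0698
```

```bash
python3 - <<'E'
from m import *
np.set_printoptions(precision=4,suppress=True)
c=cap('side','f_side.png');t=cap('top','f_top.png')
def cr(c,u,v,r,sz=400): return cv2.resize(c['img'][v-r:v+r,u-r:u+r,::-1],(sz,sz),interpolation=cv2.INTER_CUBIC)
cv2.imwrite('pics/f.png',np.hstack([cr(t,388,256,30),cr(c,371,220,36)]))
print(ctrl.get_state()['wrist_force'],ctrl.get_state()['t'])
for z in (.078,.096): print(z,proj(c,[.5282,-.159,z]),proj(t,[.5282,-.159,z]))
E
```

```text
[ 1.1696 -0.148  -0.7136] 15.425
0.078 [370.1927 210.1086] [390.5204 253.1868]
0.096 [370.499  203.3897] [391.5606 251.7927]
```

View pics/f.png

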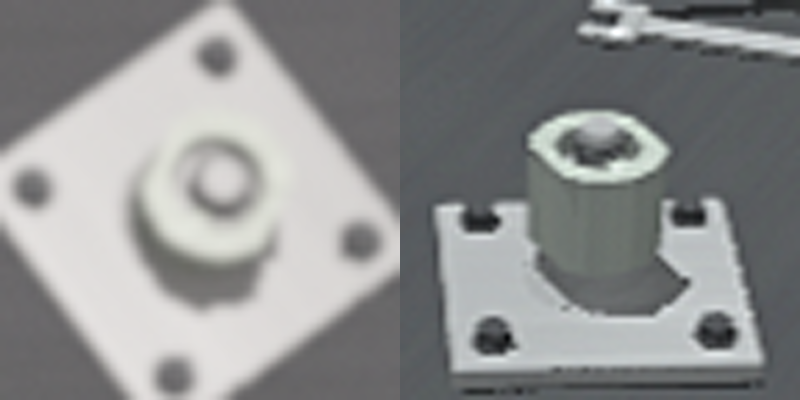

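View pics/f_top.png

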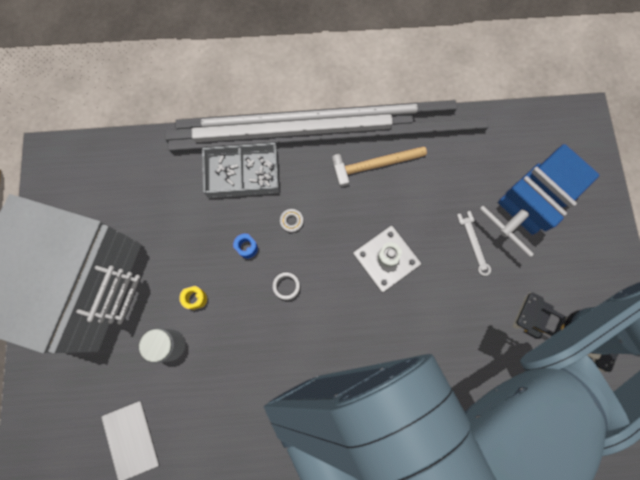

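The spacer is upright on the axle. Its top face centre is at about (370.6,210.5) in the side view, against (370.2,210.1) predicted for fully home. The nose stands above it, and the bystanders are at their original pixels.

```bash
python3 - <<'E'
from h import *
print(ctrl.sign_off())
E
```

```text
the job is handed in; nothing more can be done
None
```

The bare aluminium spacer is fully home on the axle's seat with its tab in the keyway. I let go of it, moved the arm clear and handed the job in at about 15.4 s.

- **Fitting:** I gripped the spacer by its flats at 30 N and kept it the same way up. From the side view I put the keyway at about 147.5° in world axes and turned the tab to that direction above the axle. It passed the shoulder without resting on it, so the turn under light pressure wasn't needed.
- **Forces:** Going down, I saw up to about 5 N sideways and shifted the spacer slightly to ease it. It met the seat about 0.5 mm from the expected height, and the final push read about 11 N at the wrist.
- **Last checks:** In the side view the top face centre is within about 0.5 px of where it should be when fully home. The gripper touches nothing, and the other things look unmoved in the top view.
- **Disagreements:** The two cameras differed by about 1 mm on the spacer and the axle nose. The axle centre felt during fitting was about 1 mm from my camera estimate. The tab can't be made out in the last pictures, so that it is in the keyway rests on the 18 mm of travel past the shoulder without resistance.

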